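# Secure the housing, jack up the tilting cradle and hold it

## Robot

A 6-joint arm with a two-finger parallel gripper is mounted at the origin on the work surface. World frame = base frame: x ahead of the robot, y to its left, z up, the work surface at z = 0. Lengths are in m, angles in rad, forces in N, time in s.
With the tool pointing down it reaches from about 0.35 to 0.775 m from the base axis. Payload 7.3 kg.
Tool frame: the origin (TCP) lies on the centre line of the jaws, within the pads' length; the fingertips stand tip_reach ahead of it and the grasp point (between the pads) lies 6 mm ahead of it (tip_reach is the distance from the TCP to the fingertips, in m); x points along the fingers, y is the direction in which the jaws open and shut, and the axes are right-handed (so a half turn about x gives the same grasp; the last joint's range is limited). The gripper opens to 92 mm and grips with 3 to 60 N. Pads are 19 mm wide; open, the fingers measure 130 mm over their backs; the gripper's body (75 mm by 190 mm) begins 47 mm behind the grasp point.
Start: joints at [1.074, 0.342, 1.524, -0, 1.275, -0.146], TCP at [0.18, 0.493, 0.252] pointing down, gripper open.
Joint ranges: [-2.53, 2.53], [-0.77, 2.02], [0.04, 2.7], [-1, 4.14], [0.28, 2.66], [-3.11, 3.11]. Speed limits (rad/s): [2.57, 2.57, 3.14, 3.14, 3.14, 3.14].

## Interface

Orientations are given as [roll, pitch, yaw] about the fixed x, y, z axes, in that order (R = Rz(yaw) Ry(pitch) Rx(roll)).
In Python, from cell import observe, read_camera, get_calibration, hand_in, tip_reach gives the robot as it stands. The module is installed in compiled form; this text tells all that it offers.
- The arm moves only by the shell command python3 -m crank 'ROWS' [FORCE]. ROWS is JSON, a list of rows, each an object of numbers: "fingers": the opening, from -1 (shut) to 1 (fully open); "tx", "ty", "tz": the shift along the tool's x, y, z in units of 40 mm (1.0 is 40 mm); "roll": the turn about the tool's x in units of 10 degrees (1.0 is 10 degrees). In form: [{"fingers": .., "tx": .., "ty": .., "tz": .., "roll": ..}, ...]. A call has exactly 8 rows; each row is the pose to reach, as a shift and turn from the pose commanded when the call began, along the tool's axes at that moment; what a row does not reach only later rows make up. A row lasts 1/8 s, in which the tool goes at most 62.5 mm and 10.7 degrees, less where a joint would pass 70% of its speed; a pose out of reach is approached as far as the arm can. A call with a gripper value outside its range is refused whole. The fingers move at their own pace and stop on an object; FORCE is the grip in N (left out, the last holds). Time passes only in rows, so rows that repeat a pose let the fingers close, or fill a call up. It gives the time, the measured TCP pose, the force and the opening at its end, in the units of the state.
- observe(): the state, without advancing time (a new reading comes with each control period).
- read_camera(name): name is "side" or "top" or "wrist"; returns (picture, depth): 480x640x3 uint8, red, green, blue; 480x640 float32, m along the optical axis (not along the pixel's ray), 0 where there is no reading.
- get_calibration(name): a dict with "vertical_fov" (degrees; the focal length in pixels is half the picture's height over the tangent of half this angle, whatever the lens; pixels are square), "cx", "cy" (the principal point, pixels), "pose" (4x4, takes a point from camera to world coordinates); the wrist camera has in their place "T_tool_cam" (4x4, takes a point from camera to tool coordinates, whose origin is the TCP and whose axes are the tool frame's). Camera axes: x right, y down, z forward; pixel columns grow to the right and rows downward; lengths in m; the calibration is good to about 2 mm. A picture is of the moment at which its call begins: read the wrist's pose just before it. get_calibration takes no time and is no camera call.
- hand_in(): hands the job in, once; it reports no verdict.
The state is a dict: "time": time; "qpos": joint angles; "qvel": joint speeds; "joint_efforts": joint torques, N m; "tool_pos": TCP position; "tool_rot": TCP orientation; "contact_force": force on the tool from outside, world axes, zero at the start; "torque": the same for the moment, N m; "opening": finger opening in m.
Only numpy, scipy, OpenCV 4.12 (cv2) and the standard library are available. Lean on these libraries where they do the work, as an engineer would, in place of code of your own. Each camera call takes 0.05 s, during which the arm holds its last target. There are 200 camera calls.

## Task

Secure the cast housing on the tilting cradle by swinging the retaining arm over it until it rests fully in its catch. Then stand the small lever jack flat on the bench with its saddle centred under the marked lift pad of the cradle's tongue, pump its handle once (fully down, then let it come fully back up), and press the handle fully down a second time. Finish while still holding the handle down with the cradle raised on the jack alone; leave the other parts on the bench where they are.

Things in the scene. Friction and masses are not known exactly. Their poses are not given: they have to be found in the camera images.
- fixture: Bolted-down grey stand of the tilting cradle. Origin on the bench under the cradle's hinge axis; z up, y along the hinge axis. The cradle's aluminium plate (160 mm in y, 8 mm thick) runs from the hinge along -x to x = -170 mm, at rest level with its top 78 mm above the bench; its tongue (40 mm wide) runs on to x = -219 mm. The stand's 12 mm base ends at x = -155 mm.
- lift_pad (a point): Marked lift point: centre of the lower face of the round steel pad (28 mm across, 6 mm thick) under the cradle's tongue, 64 mm above the bench at rest, at x = -200 mm, y = 0 of the stand. A steel ring 26 mm across marks it on the tongue's upper face straight above. Axes as the stand's, tilting with the cradle.
- cradle (a joint): Tilt of the cradle about its hinge, rad: 0 = resting level on the stand, grows as the tongue is lifted (up to 0.25). A full stroke of the jack under the pad gives about 0.09. It falls back to 0 by its own weight. With the housing it puts 5 to 8 N on the saddle.
- nest (a point): Centre of the housing's seat on the cradle plate's upper face, at x = -95 mm, y = 0 of the stand; the housing stands here between four short pins.
- housing: Loose cast aluminium alternator end housing, a round drum 104 mm across and 34 mm high, 0.4 to 0.85 kg, standing in the cradle's seat (top 112 mm above the bench). Origin at the centre of its underside. It stays there throughout.
- pivot (a point): Upright pivot of the retaining arm, at x = -95 mm, y = -68 mm of the stand, 120 mm above the bench. Axes as the stand's. The arm's far end closes into a C-shaped catch on the plate, 128 to 146 mm from the pivot along the stand's +y, open towards the stand's +x, up to 140 mm above the bench.
- swing_arm (a joint): Angle of the dark steel retaining arm, rad. 0 = closed: over the housing, along the stand's +y from the pivot, its end in the catch. Grows as it opens towards the stand's +x, to 1.7: at angle a it points along (sin a, cos a) in the stand's x, y. Stiff: stays where left, about 1 N at the peg moves it. Flat bar 14 mm wide, 8 mm thick, 140 mm long, top 125.5 mm above the bench.
- peg (a point): Centre (half-way up) of the upright round peg on the retaining arm, by which it is pushed: 14 mm across, 37 mm high above the arm's top face (up to 162.5 mm above the bench), 98 mm from the pivot.
- jack: Small loose lever jack, 0.8 kg. Origin at the centre of its grip block, on the underside of its base. x points to the saddle end, z up; the handle extends along -x. Base plate 60 mm wide (y), 8 mm thick, from x = -140 to +95 mm. Round column 32 mm across at x = 75 mm with the saddle on top.
- jack_grip (a point): Point on the jack's grip block to take it by, 62 mm above the jack's underside, at x = 0, y = 0 of the jack. The block is an upright steel post 26 mm wide (jack's y), 28 mm long (jack's x), its top 78 mm above the underside. Axes as the jack's.
- saddle (a point): Centre of the top face of the jack's round saddle (30 mm across), at x = 75 mm, y = 0 of the jack; 58 mm above the jack's underside with the handle up, so that it passes 6 mm below the lift pad. It rises 57 mm per rad of the handle, 24 mm in a full stroke.
- handle (a joint): Jack handle, rad: 0 = fully up (its rest, where a spring returns it), 0.42 = fully down (level, its stop). Coupled directly to the saddle: as the handle comes up, the saddle and the load come down. Under load it takes about 8 N at the paddle to hold it down.
- paddle (a point): Centre of the top of the black paddle (38 x 34 mm) at the end of the jack handle, 115 mm from the handle's pivot (at jack x = -6 mm, 52 mm up). Handle up: 103 mm above the underside at jack x = -109 mm, sloping by 0.42 rad; fully down: level, 57 mm up at jack x = -121 mm. Pressed from above; the base reaches under it, so the jack does not tip.
- bearing: Bystander: ball bearing, a steel ring 42 mm across, 14 mm high; origin under its centre.
- grommet: Bystander: black rubber ring 40 mm across, 9 mm high; origin under its centre.
- rotor: Bystander: alternator rotor lying on its side, 110 mm long, 72 mm across; origin under its middle, x along its shaft.
- bolt_a: Bystander: long brass-plated bolt, 105 mm, lying along its x.
- bolt_b: Bystander: second such bolt.
- brush_holder: Bystander: black brush holder 50 x 32 x 30 mm; origin under its centre.
- bracket: Bystander: black L-bracket 90 x 30 mm, 50 mm high; origin under its centre.
There are look-alikes about, which are no part of the job. Leave any purple look-alike of the housing alone.

How it is judged:
By the outcome, as a careful person would: the job done as asked, in the order asked, and still so for the second after the job is handed in, while the arm keeps its last pose, push and grip.
It also fails if it takes over 61 s, if anything falls off the work surface, if the arm or the gripper's body presses on something with over 40 N, if the wrist force passes 120 N, or if a joint passes its speed limit or range.

## Working session

There is one attempt and no reset: what is moved stays moved. The work goes in short steps, Python scripts to look and compute and a shell command to move; the robot and the scene stay as the last step left them, time stands still between calls to the robot, and variables do not carry over. Pictures are saved under pics/ and viewed, about 8 in all and at most 12, crops included, and the job is handed in when it is done.

```bash
mkdir -p pics; cat > h.py <<'E'
import numpy as np, cv2, os
from cell import observe, read_camera, get_calibration, tip_reach
from scipy.spatial.transform import Rotation as R
def Ttool(s=None):
    s=s or observe(); T=np.eye(4)
    T[:3,:3]=R.from_euler('xyz',s['tool_rot']).as_matrix(); T[:3,3]=s['tool_pos']; return T
def grab(name,tag):
    T=Ttool(); p,d=read_camera(name); cv2.imwrite(f'pics/{tag}.png',p[:,:,::-1]); np.savez(f'pics/{tag}.npz',p=p,d=d,T=T,name=name); return p,d
def load(tag):
    z=np.load(f'pics/{tag}.npz'); n=str(z['name']); c=get_calibration(n)
    P=z['T']@np.array(c['T_tool_cam']) if n=='wrist' else np.array(c['pose'])
    f=240/np.tan(np.radians(c['vertical_fov'])/2)
    return z['p'],z['d'],P,f,c['cx'],c['cy']
def ray(tag,u,v,z):
    p,d,P,f,cx,cy=load(tag); r=P[:3,:3]@np.array([(u-cx)/f,(v-cy)/f,1]); return P[:3,3]+r*(z-P[2,3])/r[2]
def cloud(tag):
    p,d,P,f,cx,cy=load(tag); v,u=np.mgrid[:480,:640]
    X=np.stack([(u-cx)/f*d,(v-cy)/f*d,d],-1)@P[:3,:3].T+P[:3,3]; X[d<=0]=np.nan; return X
def proj(tag,X):
    p,d,P,f,cx,cy=load(tag); q=P[:3,:3].T@(np.array(X)-P[:3,3]); return q[0]/q[2]*f+cx,q[1]/q[2]*f+cy
E
python3 - <<'E'
from h import *
s=observe(); print(s, tip_reach if not callable(tip_reach) else tip_reach())
for n in('top','side'):
    grab(n,n+'0'); c=get_calibration(n); print(n,c['vertical_fov'],np.round(c['pose'],3).tolist())
print(np.round(get_calibration('wrist')['T_tool_cam'],3).tolist())
E
```

```text
{'time': 0.0, 'qpos': array([ 1.07398845e+00,  3.42690080e-01,  1.52502248e+00,  1.00380203e-06,
        1.27540189e+00, -1.46014559e-01]), 'qvel': array([ 0.00037288,  0.00033085,  0.00024034, -0.00025209, -0.00023513,
       -0.00149287]), 'joint_efforts': array([ 1.24086666e-03, -4.31243598e+01, -2.44222087e+01,  7.16754911e-02,
        5.60031622e-02, -1.50385613e-04]), 'tool_pos': array([0.18021858, 0.49270089, 0.25105997]), 'tool_rot': array([-1.71744164,  1.56927453, -2.06823525]), 'contact_force': array([-0.45009311, -0.4368774 , -0.15882065]), 'torque': array([-0.00092481, -0.02830486, -0.08121885]), 'opening': 0.09153192272054832} 0.025
top 57.216184897939584 [[0.012, -0.981, 0.195, 0.271], [-1.0, -0.013, -0.004, -0.03], [0.007, -0.195, -0.981, 1.033], [0.0, 0.0, 0.0, 1.0]]
side 53.30414437903986 [[0.695, -0.385, 0.607, -0.307], [-0.718, -0.355, 0.598, -0.724], [-0.015, -0.852, -0.523, 0.733], [0.0, 0.0, 0.0, 1.0]]
[[-0.002, -0.261, 0.965, -0.133], [1.0, -0.0, 0.002, -0.0], [-0.0, 0.965, 0.261, -0.069], [0.0, 0.0, 0.0, 1.0]]
```

View pics/top0.png

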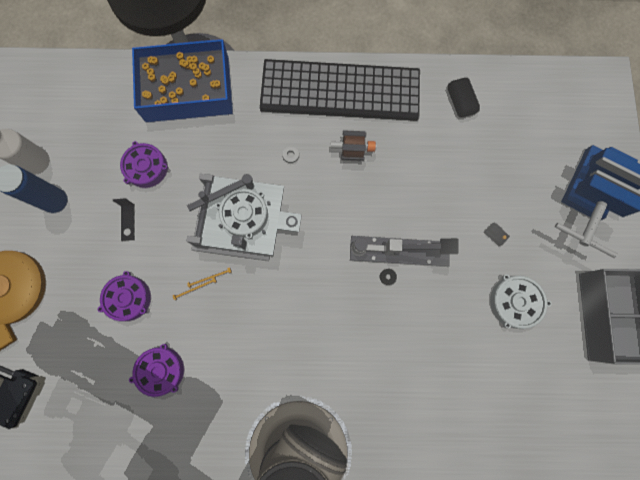

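View pics/side0.png

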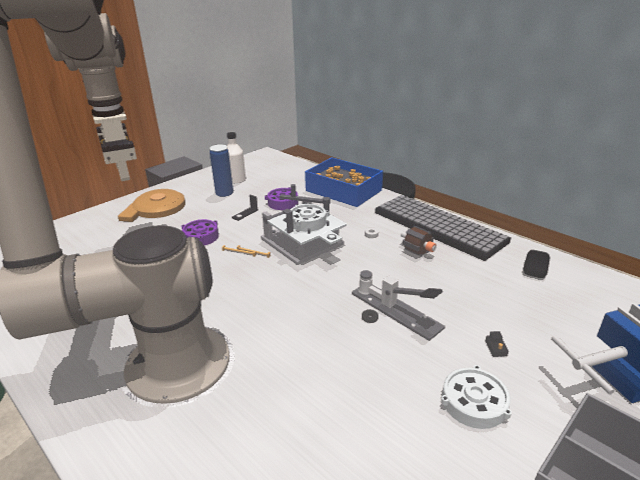

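Top view: the fixture is at about (240,215) with its tongue to the right, ring at (291,221). Its arm is open from about (248,181) to (192,207). The jack is at (400,248), with the saddle at (358,248) and the paddle at (449,246). Candidates for the housing are the grey drum in the cradle (243,213), a loose grey one at (520,301), and purple ones at (143,165), (125,297) and (157,371). The one in the cradle is the right one. There is only one jack. I'll check this in a close crop.

```bash
python3 - <<'E'
from h import *
im=cv2.imread('pics/top0.png')[165:280,180:470]
cv2.imwrite('pics/crop1.png',cv2.resize(im,None,fx=2.7,fy=2.7,interpolation=cv2.INTER_CUBIC))
X=cloud('top0')
for u,v in [(291,221),(243,213),(248,181),(192,207),(358,248),(396,245),(449,246),(240,243),(280,240),(280,190)]:
    print(u,v,np.round(X[v,u],4))
E
```

```text
291 221 [0.4994 0.023  0.0772]
243 213 [0.5091 0.126  0.1056]
248 181 [0.5724 0.1137 0.1339]
192 207 [0.5153 0.2312 0.1269]
358 248 [ 0.4439 -0.1281  0.0565]
396 245 [ 0.4477 -0.2098  0.0789]
449 246 [ 0.4427 -0.3197  0.1019]
240 243 [0.4366 0.1238 0.1388]
280 240 [0.4707 0.0524 0.0008]
280 190 [0.5712 0.0496 0.0768]
```

View pics/crop1.png

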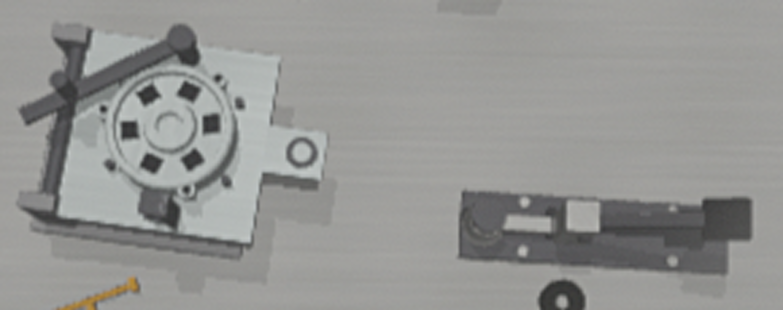

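```bash
python3 - <<'E'
from h import *
X=cloud('top0'); p=load('top0')[0].astype(int); x,y,z=X[...,0],X[...,1],X[...,2]
with np.errstate(invalid='ignore'):
    m=(abs(z-.078)<.003)&(x>.40)&(x<.62)&(y>.0)&(y<.26)
    P=X[m]; 
    r=cv2.minAreaRect((P[P[:,1]>.053][:,:2]*1000).astype(np.float32)); print('plate rect',r)
    t=P[(P[:,1]<.045)]; print('tongue',cv2.minAreaRect((t[:,:2]*1000).astype(np.float32)))
    h=X[(abs(z-.112)<.003)&(x>.42)&(x<.58)&(y>.06)&(y<.2)]; print('housing',cv2.minEnclosingCircle((h[:,:2]*1000).astype(np.float32)))
    a=X[(abs(z-.1255)<.003)&(x>.4)&(x<.62)&(y>.06)&(y<.27)]; print('arm',len(a),cv2.minAreaRect((a[:,:2]*1000).astype(np.float32)),a.min(0),a.max(0))
    pg=X[(abs(z-.1625)<.004)&(x>.4)&(x<.62)&(y>.06)&(y<.27)]; print('peg',len(pg),np.nanmean(pg,0))
    b=X[(abs(z-.0785)<.003)&(x>.4)&(x<.5)&(y<-.18)&(y>-.24)]; print('grip',len(b),cv2.minAreaRect((b[:,:2]*1000).astype(np.float32)))
    s=X[(abs(z-.058)<.003)&(x>.4)&(x<.5)&(y<-.1)&(y>-.16)]; print('sad',len(s),cv2.minEnclosingCircle((s[:,:2]*1000).astype(np.float32)))
    b=X[(abs(z-.008)<.004)&(x>.39)&(x<.5)&(y<-.09)&(y>-.38)&(p.sum(-1)<300)]; print('base',len(b),cv2.minAreaRect((b[:,:2]*1000).astype(np.float32)))
    q=X[(abs(z-.103)<.012)&(x>.39)&(x<.5)&(y<-.27)&(y>-.36)]; print('pad',len(q),cv2.minAreaRect((q[:,:2]*1000).astype(np.float32)))
E
```

```text
plate rect ((513.1483154296875, 144.06417846679688), (186.46990966796875, 161.0382080078125), 82.9845962524414)
tongue ((528.3748168945312, 22.921396255493164), (43.945552825927734, 104.32820892333984), 89.98097229003906)
housing ((503.83660888671875, 125.9771957397461), 70.89073944091797)
arm 368 ((512.4201049804688, 178.2897491455078), (129.6861114501953, 149.26547241210938), 84.58578491210938) [0.43244877 0.10689547 0.12250734] [0.58117688 0.24269484 0.1284658 ]
peg 35 [0.5326653  0.20383373 0.16238266]
grip 129 ((448.2476501464844, -209.08447265625), (27.071792602539062, 26.15222930908203), 83.46419525146484)
sad 125 ((452.3195495605469, -134.54664611816406), 14.755640983581543)
base 1308 ((433.2415466308594, -228.97671508789062), (230.79734802246094, 87.98761749267578), 87.27288818359375)
pad 323 ((442.34765625, -311.7985534667969), (52.47719192504883, 32.835052490234375), 85.43891143798828)
```

```bash
cat >> h.py <<'E'
def go(pos,yaw=None):
    """rows-units to bring TCP to pos with jaw (tool y) axis along world angle yaw (deg, mod 180)"""
    s=observe(); T=Ttool(s); d=T[:3,:3].T@(np.array(pos)-T[:3,3])/.04
    yd=np.degrees(np.arctan2(T[1,1],T[0,1])); r=0
    if yaw is not None:
        r=(yaw-yd+90)%180-90; r=-r  # tool x is down
    print('tool y dir deg %.1f'%yd,'z dir',np.round(T[:3,2],3),'TX %.3f TY %.3f TZ %.3f ROLL %.3f'%(*d,r/10),'q6 %.2f'%s['qpos'][5],'t %.2f'%s['time'], 'F',np.round(s['contact_force'],1),'op %.4f'%s['opening'])
E
python3 - <<'E'
from h import *
print(np.round(Ttool(),3)); print(get_calibration('wrist')['vertical_fov'])
go([.5327,.2038,.25],83)
E
```

```text
[[-0.001  0.344  0.939  0.18 ]
 [-0.001  0.939 -0.344  0.493]
 [-1.    -0.001 -0.     0.251]
 [ 0.     0.     0.     1.   ]]
67.43421286102843
tool y dir deg 69.9 z dir [ 0.939 -0.344 -0.   ] TX 0.031 TY -3.756 TZ 10.758 ROLL -1.310 q6 -0.15 t 0.10 F [-0.6  0.3 -0.3] op 0.0917
```

```bash
python3 -m crank '[{"fingers":1,"tx":0,"ty":-0.55,"tz":1.55,"roll":-0.2},{"fingers":1,"tx":0,"ty":-1.1,"tz":3.1,"roll":-0.4},{"fingers":1,"tx":0,"ty":-1.6,"tz":4.6,"roll":-0.6},{"fingers":1,"tx":0,"ty":-2.15,"tz":6.15,"roll":-0.8},{"fingers":1,"tx":0,"ty":-2.7,"tz":7.7,"roll":-1.0},{"fingers":1,"tx":0,"ty":-3.2,"tz":9.2,"roll":-1.2},{"fingers":1,"tx":0,"ty":-3.7,"tz":10.5,"roll":-1.31},{"fingers":1,"tx":0,"ty":-3.76,"tz":10.76,"roll":-1.31}]' && python3 - <<'E'
from h import *
grab('wrist','w1'); go([.5327,.2038,.25],83)
for n,P in dict(peg=[.5327,.2038,.1625],pivot=[.5797,.119,.1255],hinge=[.5238,.2216,.078],nest=[.5122,.1273,.112]).items(): print(n,proj('w1',P))
E
```

```text
time: 1.1
tool_pos: [0.5349, 0.2011, 0.2509]
tool_rot: [-2.226, 1.57, -2.352]
contact_force: [-0.7, 1.0, -0.3]
opening: 0.092
tool y dir deg 82.8 z dir [ 0.992 -0.126 -0.   ] TX 0.021 TY 0.059 TZ -0.076 ROLL -0.022 q6 -1.22 t 1.15 F [ 0.5 -0.5 -0.3] op 0.0919
peg (np.float64(333.83215097905406), np.float64(252.30928419106064))
pivot (np.float64(233.1743134140347), np.float64(308.8281621788945))
hinge (np.float64(351.98123451013026), np.float64(211.81311388711754))
nest (np.float64(231.2155954341308), np.float64(220.1089666861743))
```

View pics/w1.png

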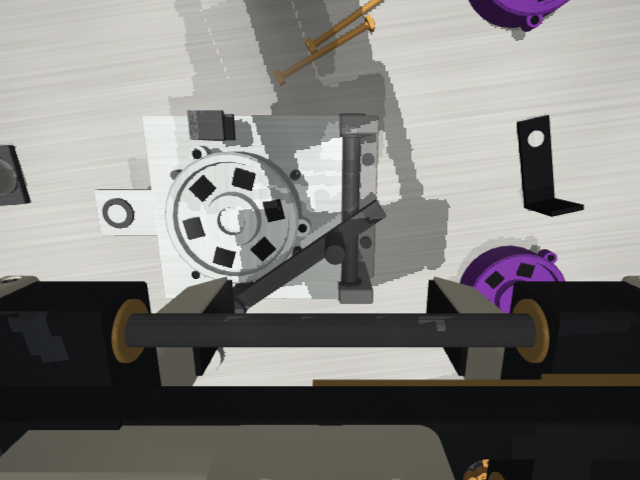

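```bash
python3 - <<'E'
from h import *
r=ray('w1',118,213,.078); a=ray('w1',143.5,116,.078); b=ray('w1',164,297,.078); 
h=ray('w1',234,216,.112); p=ray('w1',334.5,251,.1625)
print('ring',r,'edge',a,b,np.linalg.norm(a-b),np.degrees(np.arctan2(*(b-a)[:2]))); print('housing',h,'peg',p)
print('yaw from ring->housing',np.degrees(np.arctan2(*(h-r)[1::-1])))
X=cloud('w1')
with np.errstate(invalid='ignore'):
    k=X[(abs(X[...,2]-.1625)<.003)&(X[...,1]>.15)&(X[...,1]<.25)&(X[...,0]>.45)]; print(len(k),k.mean(0),np.ptp(k,0))
    t=X[(abs(X[...,2]-.078)<.003)&(X[...,1]<.048)&(X[...,1]>-.03)]; print('tongue',cv2.minAreaRect((t[:,:2]*1000).astype(np.float32)))
    t=X[(abs(X[...,2]-.078)<.003)&(X[...,1]<.25)&(X[...,1]>.056)&(X[...,0]<.62)&(X[...,0]>.4)]; print('plate',cv2.minAreaRect((t[:,:2]*1000).astype(np.float32)))
E
```

```text
ring [0.49954416 0.02151746 0.078     ] edge [0.42522579 0.06381886 0.078     ] [0.58087978 0.04167597 0.078     ] 0.15722109785620095 98.09641000479897
housing [0.50930951 0.13005088 0.112     ] peg [0.53188367 0.20433255 0.1625    ]
yaw from ring->housing 84.85862657037588
353 [0.53362311 0.20391846 0.16230088] [0.01382105 0.01367627 0.00445395]
tongue ((530.0922241210938, 24.31183624267578), (47.359954833984375, 105.62764739990234), 89.99566650390625)
plate ((515.0789794921875, 145.09840393066406), (188.47744750976562, 161.0056915283203), 83.19633483886719)
```

```bash
python3 -m crank '[{"fingers":1,"tx":0.4,"ty":0.07,"tz":-0.04,"roll":0},{"fingers":1,"tx":0.9,"ty":0.07,"tz":-0.04,"roll":0},{"fingers":1,"tx":1.4,"ty":0.07,"tz":-0.04,"roll":0},{"fingers":1,"tx":1.9,"ty":0.07,"tz":-0.04,"roll":0},{"fingers":0.0,"tx":2.3,"ty":0.07,"tz":-0.04,"roll":0},{"fingers":-0.4,"tx":2.38,"ty":0.07,"tz":-0.04,"roll":0},{"fingers":-1,"tx":2.38,"ty":0.07,"tz":-0.04,"roll":0},{"fingers":-1,"tx":2.38,"ty":0.07,"tz":-0.04,"roll":0}]' 10 && python3 - <<'E'
from h import *
go([.5335,.2039,.156],83); T=Ttool()
x=np.array([.1219,.9925,0]);y=np.array([-.9925,.1219,0]); c=T[:3,3]; 
for piv in [np.array([.5798,.1181,.156])]:
    d=(c-piv); a0=np.arctan2(d@x,d@y); print('a0',a0,np.hypot(d@x,d@y))
    for a in list(np.linspace(a0,0,17)[1:])+[-.03]:
        P=piv+.098*(np.sin(a)*x+np.cos(a)*y); print(round(a,3),np.round(T[:3,:3].T@(P-c)/.04,2))
E
```

```text
time: 2.15
tool_pos: [0.532, 0.2071, 0.1573]
tool_rot: [0.441, 1.569, 0.319]
contact_force: [-0.3, -0.5, 0.2]
opening: 0.0563
tool y dir deg 83.0 z dir [ 0.993 -0.122  0.001] TX 0.033 TY -0.074 TZ 0.046 ROLL 0.000 q6 -1.21 t 2.15 F [-0.3 -0.5  0.2] op 0.0563
a0 0.9558861750588731 0.10097335598949962
0.896 [ 0.03 -0.15 -0.07]
0.836 [ 0.03 -0.24 -0.19]
0.777 [ 0.03 -0.34 -0.29]
0.717 [ 0.03 -0.45 -0.39]
0.657 [ 0.03 -0.57 -0.48]
0.597 [ 0.03 -0.68 -0.57]
0.538 [ 0.03 -0.81 -0.65]
0.478 [ 0.03 -0.94 -0.72]
0.418 [ 0.03 -1.07 -0.78]
0.358 [ 0.03 -1.2  -0.84]
0.299 [ 0.03 -1.34 -0.89]
0.239 [ 0.03 -1.48 -0.92]
0.179 [ 0.03 -1.63 -0.95]
0.119 [ 0.03 -1.77 -0.98]
0.06 [ 0.03 -1.92 -0.99]
0.0 [ 0.03 -2.06 -0.99]
-0.03 [ 0.03 -2.14 -0.99]
```

```bash
python3 -m crank '[{"fingers":-1,"tx":0,"ty":-0.07,"tz":0.05,"roll":0},{"fingers":-1,"tx":0,"ty":-0.07,"tz":0.05,"roll":0},{"fingers":-1,"tx":0,"ty":-0.07,"tz":0.05,"roll":0},{"fingers":-1,"tx":0,"ty":-0.07,"tz":0.05,"roll":0},{"fingers":-1,"tx":0,"ty":-0.07,"tz":0.05,"roll":0},{"fingers":-1,"tx":0,"ty":-0.07,"tz":0.05,"roll":0},{"fingers":-1,"tx":0,"ty":-0.15,"tz":-0.07,"roll":0},{"fingers":-1,"tx":0,"ty":-0.24,"tz":-0.19,"roll":0}]' 10 && python3 - <<'E'
from h import *
go([.5335,.2039,.156],83)
E
```

```text
time: 3.15
tool_pos: [0.5227, 0.1983, 0.1565]
tool_rot: [0.933, 1.57, 0.811]
contact_force: [1.3, 3.0, -0.2]
opening: 0.0134
tool y dir deg 83.0 z dir [ 0.993 -0.122  0.   ] TX 0.013 TY 0.171 TZ 0.252 ROLL 0.002 q6 -1.22 t 3.15 F [ 1.3  3.  -0.2] op 0.0134
```

```bash
python3 -m crank '[{"fingers":-1,"tx":0,"ty":-0.10,"tz":-0.10,"roll":0},{"fingers":-1,"tx":0,"ty":-0.21,"tz":-0.20,"roll":0},{"fingers":-1,"tx":0,"ty":-0.33,"tz":-0.29,"roll":0},{"fingers":-1,"tx":0,"ty":-0.44,"tz":-0.38,"roll":0},{"fingers":-1,"tx":0,"ty":-0.57,"tz":-0.46,"roll":0},{"fingers":-1,"tx":0,"ty":-0.70,"tz":-0.53,"roll":0},{"fingers":-1,"tx":0,"ty":-0.83,"tz":-0.59,"roll":0},{"fingers":-1,"tx":0,"ty":-0.96,"tz":-0.65,"roll":0}]' && python3 -m crank '[{"fingers":-1,"tx":0,"ty":-0.14,"tz":-0.05,"roll":0},{"fingers":-1,"tx":0,"ty":-0.28,"tz":-0.08,"roll":0},{"fingers":-1,"tx":0,"ty":-0.43,"tz":-0.11,"roll":0},{"fingers":-1,"tx":0,"ty":-0.57,"tz":-0.14,"roll":0},{"fingers":-1,"tx":0,"ty":-0.72,"tz":-0.15,"roll":0},{"fingers":-1,"tx":0,"ty":-0.86,"tz":-0.15,"roll":0},{"fingers":-1,"tx":0,"ty":-0.90,"tz":-0.15,"roll":0},{"fingers":-1,"tx":0,"ty":-0.92,"tz":-0.15,"roll":0}]' && python3 - <<'E'
from h import *
T=Ttool();x=np.array([.1219,.9925,0]);y=np.array([-.9925,.1219,0]); d=T[:3,3]-np.array([.5798,.1181,.156]); print(d@x,d@y)
grab('wrist','w2'); go([.5,.1,.25],83)
im=cv2.imread('pics/w2.png'); cv2.imwrite('pics/w2c.png',im[0:330])
E
```

```text
time: 4.15
tool_pos: [0.4912, 0.1632, 0.1565]
tool_rot: [3.131, 1.569, 3.009]
contact_force: [-1.3, 3.9, 0.6]
opening: 0.0136
time: 5.15
tool_pos: [0.4822, 0.1295, 0.1565]
tool_rot: [1.486, 1.566, 1.362]
contact_force: [-1.1, 16.7, -1.8]
opening: 0.0139
-0.0005865064775871735 0.09821254922148978
tool y dir deg 82.9 z dir [ 0.992 -0.123  0.   ] TX -2.340 TY -0.667 TZ 0.531 ROLL -0.006 q6 -1.34 t 5.20 F [-0.7 14.5 -0.6] op 0.0139
```

View pics/w2c.png

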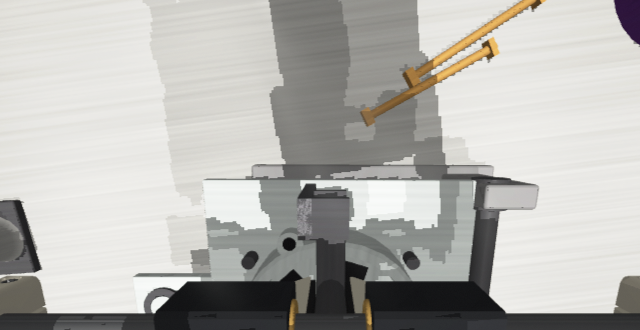

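The arm reached its stop: the angle is about 0, the end is in the catch at (323,212), and I measure 15 N against it. Next I release, rise, and travel to the jack.

```bash
python3 -m crank '[{"fingers":0.2,"tx":0,"ty":0.06,"tz":0,"roll":0},{"fingers":0.2,"tx":0,"ty":0.06,"tz":0,"roll":0},{"fingers":0.2,"tx":0,"ty":0.06,"tz":0,"roll":0},{"fingers":0.2,"tx":-0.4,"ty":0.06,"tz":0,"roll":0},{"fingers":0.2,"tx":-1.0,"ty":0.06,"tz":0,"roll":0},{"fingers":0.2,"tx":-1.7,"ty":0.06,"tz":0,"roll":0},{"fingers":0.2,"tx":-2.5,"ty":0.06,"tz":0,"roll":0},{"fingers":0.2,"tx":-2.5,"ty":0.06,"tz":0,"roll":0}]' && python3 - <<'E'
from h import *
go([.448,-.209,.25],177)
E
```

```text
time: 6.2
tool_pos: [0.4836, 0.1297, 0.2589]
tool_rot: [0.185, 1.565, 0.062]
contact_force: [0.3, 0.9, -0.0]
opening: 0.0551
tool y dir deg 83.0 z dir [ 0.992 -0.122  0.005] TX 0.214 TY -8.513 TZ 0.151 ROLL 8.598 q6 -1.34 t 6.20 F [ 0.3  0.9 -0. ] op 0.0551
```

```bash
python3 -m crank '[{"fingers":0.2,"tx":0.2,"ty":-1.2,"tz":0.15,"roll":1.07},{"fingers":0.2,"tx":0.2,"ty":-2.4,"tz":0.15,"roll":2.14},{"fingers":0.2,"tx":0.2,"ty":-3.6,"tz":0.15,"roll":3.2},{"fingers":0.2,"tx":0.2,"ty":-4.8,"tz":0.15,"roll":4.3},{"fingers":0.2,"tx":0.2,"ty":-6.0,"tz":0.15,"roll":5.4},{"fingers":0.2,"tx":0.2,"ty":-7.2,"tz":0.15,"roll":6.5},{"fingers":0.2,"tx":0.2,"ty":-8.2,"tz":0.15,"roll":7.55},{"fingers":0.2,"tx":0.2,"ty":-8.5,"tz":0.15,"roll":8.6}]' && python3 - <<'E'
from h import *
grab('wrist','w3'); grab('top','top1'); go([.448,-.209,.25],177)
E
```

```text
time: 7.2
tool_pos: [0.4459, -0.2106, 0.2473]
tool_rot: [-1.761, 1.569, 2.895]
contact_force: [0.4, 0.3, -0.4]
opening: 0.0552
tool y dir deg -2.9 z dir [-0.051 -0.999 -0.001] TX -0.066 TY 0.046 TZ -0.018 ROLL 0.006 q6 -0.54 t 7.30 F [ 1.3  0.3 -0.2] op 0.0551
```

View pics/w3.png

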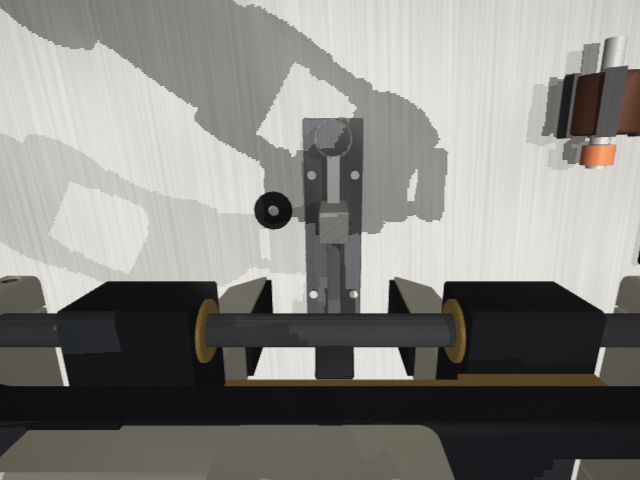

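```bash
python3 - <<'E'
from h import *
X=cloud('w3'); x,y,z=np.moveaxis(X,-1,0)
with np.errstate(invalid='ignore'):
    reg=(x>.39)&(x<.5)
    b=X[reg&(abs(z-.078)<.002)&(y<-.18)&(y>-.24)]; print('grip',len(b),cv2.minAreaRect((b[:,:2]*1000).astype(np.float32)))
    s=X[reg&(abs(z-.058)<.002)&(y<-.1)&(y>-.16)]; print('sad',len(s),cv2.minEnclosingCircle((s[:,:2]*1000).astype(np.float32)), s.mean(0))
    b=X[reg&(abs(z-.008)<.004)&(y<-.09)&(y>-.38)&(load('w3')[0].astype(int).sum(-1)<330)]; print('base',len(b),cv2.minAreaRect((b[:,:2]*1000).astype(np.float32)))
print('saddle ray',ray('w3',333,138,.058))
print([ray('w3',u,v,.008)[:2] for u,v in((303,119),(363,119))])
T=cloud('top1'); x,y,z=np.moveaxis(T,-1,0)
with np.errstate(invalid='ignore'):
    for n,m in dict(arm=(abs(z-.1255)<.003),peg=abs(z-.1625)<.004).items():
        k=T[m&(x>.42)&(x<.62)&(y>.06)&(y<.27)]; print(n,len(k),np.median(k,0),cv2.minAreaRect((k[:,:2]*1000).astype(np.float32)))
E
```

```text
grip 934 ((449.6360778808594, -209.4000244140625), (27.86632537841797, 25.877817153930664), 86.5018310546875)
sad 944 ((453.4715881347656, -134.737548828125), 14.852518081665039) [ 0.45342507 -0.13439395  0.05782199]
base 6836 ((433.885009765625, -218.28277587890625), (208.81028747558594, 90.63771057128906), 87.06653594970703)
saddle ray [ 0.45386026 -0.1347025   0.058     ]
[array([ 0.42587556, -0.11414768]), array([ 0.48464474, -0.11746243])]
arm 307 [0.51705753 0.12501502 0.12552835] ((508.8675537109375, 124.07611846923828), (20.578231811523438, 151.9764862060547), 84.13381958007812)
peg 35 [0.48164591 0.12990511 0.16187394] ((481.4704895019531, 129.82032775878906), (12.393924713134766, 11.608186721801758), 44.29881286621094)
```

```bash
python3 -m crank '[{"fingers":0.2,"tx":0.6,"ty":0.09,"tz":-0.03,"roll":0},{"fingers":0.2,"tx":1.3,"ty":0.09,"tz":-0.03,"roll":0},{"fingers":0.2,"tx":2.0,"ty":0.09,"tz":-0.03,"roll":0},{"fingers":0.2,"tx":2.7,"ty":0.09,"tz":-0.03,"roll":0},{"fingers":0.2,"tx":3.3,"ty":0.09,"tz":-0.03,"roll":0},{"fingers":0.2,"tx":3.7,"ty":0.09,"tz":-0.03,"roll":0},{"fingers":0.2,"tx":3.8,"ty":0.09,"tz":-0.03,"roll":0},{"fingers":0.2,"tx":3.8,"ty":0.09,"tz":-0.03,"roll":0}]' && python3 - <<'E'
from h import *
go([.4496,-.2094,.068],177)
E
```

```text
time: 8.3
tool_pos: [0.4505, -0.2068, 0.0965]
tool_rot: [-2.447, 1.57, 2.22]
contact_force: [-0.2, -0.4, -0.2]
opening: 0.0548
tool y dir deg -2.6 z dir [-0.045 -0.999 -0.   ] TX 0.712 TY -0.021 TZ 0.065 ROLL 0.041 q6 -0.54 t 8.30 F [-0.2 -0.4 -0.2] op 0.0548
```

```bash
python3 -m crank '[{"fingers":0.2,"tx":0.3,"ty":-0.02,"tz":0.06,"roll":0.04},{"fingers":0.2,"tx":0.6,"ty":-0.02,"tz":0.06,"roll":0.04},{"fingers":0.1,"tx":0.71,"ty":-0.02,"tz":0.06,"roll":0.04},{"fingers":-0.2,"tx":0.71,"ty":-0.02,"tz":0.06,"roll":0.04},{"fingers":-0.7,"tx":0.71,"ty":-0.02,"tz":0.06,"roll":0.04},{"fingers":-0.7,"tx":0.71,"ty":-0.02,"tz":0.06,"roll":0.04},{"fingers":-0.7,"tx":0.71,"ty":-0.02,"tz":0.06,"roll":0.04},{"fingers":-0.7,"tx":0.71,"ty":-0.02,"tz":0.06,"roll":0.04}]' 40 && python3 - <<'E'
from h import *
go([.4496,-.2094,.068],177)
print('place'); xh=np.array([.1219,.9925]); ring=np.array([.4995,.0222])
print(ring-.075*xh, ring-.155*xh); go([*(ring-.155*xh),.071],173)
E
```

```text
time: 9.3
tool_pos: [0.4491, -0.2095, 0.0683]
tool_rot: [-1.833, 1.57, 2.825]
contact_force: [-5.9, 0.7, 5.9]
opening: 0.0256
tool y dir deg -3.1 z dir [-0.054 -0.999 -0.   ] TX 0.008 TY 0.012 TZ -0.004 ROLL -0.011 q6 -0.54 t 9.30 F [-5.9  0.7  5.9] op 0.0256
place
[ 0.4903575 -0.0522375] [ 0.4806055 -0.1316375]
tool y dir deg -3.1 z dir [-0.054 -0.999 -0.   ] TX -0.067 TY 0.680 TZ -1.987 ROLL 0.389 q6 -0.54 t 9.30 F [-5.9  0.7  5.9] op 0.0256
```

```bash
python3 -m crank '[{"fingers":-0.7,"tx":-0.15,"ty":0,"tz":0,"roll":0},{"fingers":-0.7,"tx":-0.35,"ty":0,"tz":0,"roll":0},{"fingers":-0.7,"tx":-0.4,"ty":0.15,"tz":-0.4,"roll":0.08},{"fingers":-0.7,"tx":-0.4,"ty":0.35,"tz":-1.0,"roll":0.2},{"fingers":-0.7,"tx":-0.4,"ty":0.55,"tz":-1.6,"roll":0.3},{"fingers":-0.7,"tx":-0.4,"ty":0.68,"tz":-1.98,"roll":0.39},{"fingers":-0.7,"tx":-0.4,"ty":0.68,"tz":-1.98,"roll":0.39},{"fingers":-0.7,"tx":-0.4,"ty":0.68,"tz":-1.98,"roll":0.39}]' 45 && python3 - <<'E'
from h import *
xh=np.array([.1219,.9925]); ring=np.array([.4995,.0222]); go([*(ring-.155*xh),.071],173)
grab('wrist','w4'); grab('side','side1')
im=cv2.imread('pics/side1.png')[200:350,240:470]; im=cv2.resize(im,None,fx=2.7,fy=2.7)
w=cv2.imread('pics/w4.png')[:330]; w=cv2.resize(w,None,fx=.6,fy=.6)
o=np.zeros((405+200,621,3),np.uint8); o[:405,:]=im; o[405:405+198,:384]=w; cv2.imwrite('pics/m4.png',cv2.resize(o,None,fx=.99,fy=.99))
X=cloud('w4'); x,y,z=np.moveaxis(X,-1,0)
with np.errstate(invalid='ignore'):
    s=X[(abs(z-.068)<.006)&(y<-.02)&(y>-.1)&(x>.44)&(x<.54)]; print('sad',len(s),np.median(s,0),cv2.minEnclosingCircle((s[:,:2]*1000).astype(np.float32)))
E
```

```text
time: 10.3
tool_pos: [0.481, -0.1322, 0.0841]
tool_rot: [0.423, 1.571, -1.27]
contact_force: [-0.1, -0.5, -8.1]
opening: 0.0257
tool y dir deg -7.0 z dir [-0.122 -0.993  0.   ] TX 0.328 TY -0.012 TZ -0.014 ROLL 0.001 q6 -0.30 t 10.30 F [-0.1 -0.5 -8.1] op 0.0257
sad 3361 [ 0.49112071 -0.05758677  0.0734099 ] ((490.9794921875, -57.889705657958984), 14.910541534423828)
```

View pics/m4.png

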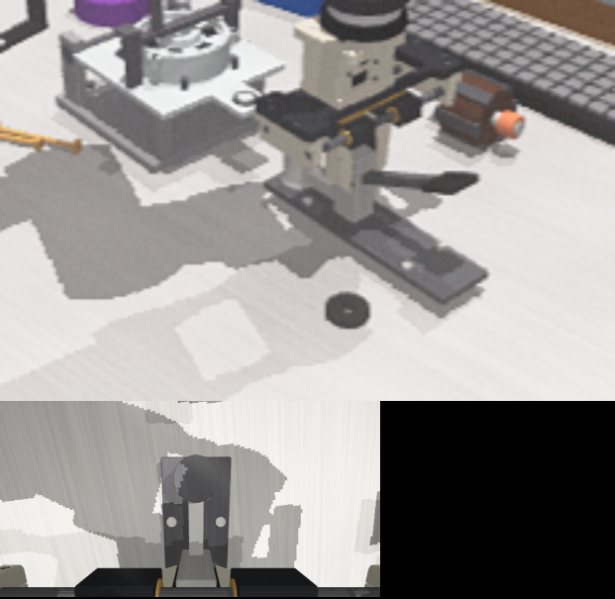

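```bash
python3 -m crank '[{"fingers":-0.7,"tx":0.15,"ty":0,"tz":0,"roll":0},{"fingers":-0.7,"tx":0.33,"ty":0,"tz":0,"roll":0},{"fingers":-0.7,"tx":0.33,"ty":0,"tz":-0.2,"roll":0},{"fingers":-0.7,"tx":0.33,"ty":-0.01,"tz":-0.5,"roll":0},{"fingers":-0.7,"tx":0.33,"ty":-0.01,"tz":-0.8,"roll":0},{"fingers":-0.7,"tx":0.33,"ty":-0.01,"tz":-1.1,"roll":0},{"fingers":-0.7,"tx":0.33,"ty":-0.01,"tz":-1.1,"roll":0},{"fingers":-0.7,"tx":0.33,"ty":-0.01,"tz":-1.1,"roll":0}]' 45 && python3 - <<'E'
from h import *
xh=np.array([.1219,.9925]); ring=np.array([.4995,.0222]); go([*(ring-.075*xh),.071],173)
grab('wrist','w5')
X=cloud('w5'); x,y,z=np.moveaxis(X,-1,0); c=Ttool()[:2,3]+.075*xh
with np.errstate(invalid='ignore'):
    s=X[(abs(z-.060)<.004)&(np.hypot(x-c[0],y-c[1])<.022)]; print('sad exp',c,len(s),np.median(s,0),cv2.minEnclosingCircle((s[:,:2]*1000).astype(np.float32)))
    q=X[(abs(z-.078)<.003)&(y<.05)&(abs(x-.5)<.05)]; print(len(q),cv2.minAreaRect((q[:,:2]*1000).astype(np.float32)))
p=load('w5')[0]; g=cv2.cvtColor(p,cv2.COLOR_RGB2GRAY); cv2.imwrite('pics/w5c.png',cv2.resize(p[:330,160:480,::-1],None,fx=1.8,fy=1.8))
print('pred ring',proj('w5',[*ring,.078]))
E
```

```text
time: 11.4
tool_pos: [0.4862, -0.0883, 0.071]
tool_rot: [1.127, 1.57, -0.565]
contact_force: [-0.7, -0.3, -8.4]
opening: 0.0258
tool y dir deg -7.0 z dir [-0.122 -0.993  0.   ] TX 0.000 TY -0.006 TZ -0.907 ROLL 0.002 q6 -0.21 t 11.40 F [-0.7 -0.3 -8.4] op 0.0258
sad exp [ 0.49526736 -0.01403286] 4842 [ 0.49623169 -0.01355622  0.06054669] ((496.1435546875, -13.895739555358887), 14.949227333068848)
10913 ((493.0599365234375, -39.15319061279297), (127.98120880126953, 43.03934097290039), 83.20201873779297)
pred ring (np.float64(325.4866854528659), np.float64(5.946082749643239))
```

View pics/w5c.png

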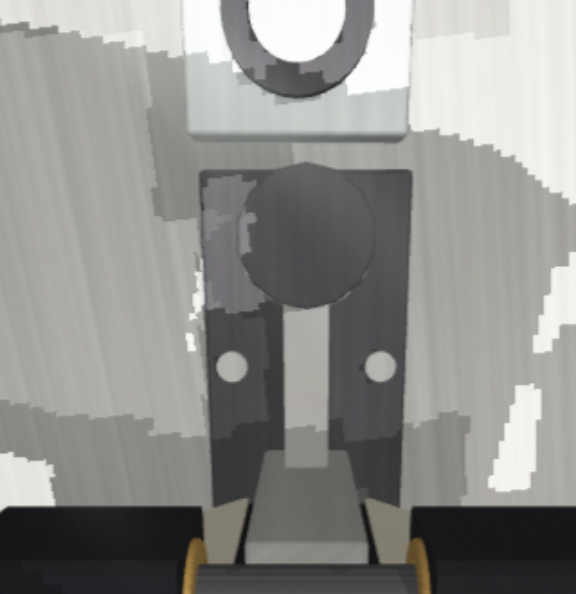

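```bash
python3 - <<'E'
from h import *
xh=np.array([.1219,.9925])
for v in (130,133,136):
    e=ray('w5',298/1.8+160,v/1.8,.078)[:2]; print('pad from tongue end',e+.019*xh)
l=ray('w5',187/1.8+160,131/1.8,.078);r=ray('w5',409/1.8+160,132/1.8,.078); print('w',np.linalg.norm(l-r),np.degrees(np.arctan2(*(r-l)[1::-1])))
b=ray('w5',297/1.8+160,97/1.8,.078)[:2]; print('ring bottom->centre',b+.013*xh)
print('saddle ray',ray('w5',306/1.8+160,236/1.8,.0605))
E
```

```text
pad from tongue end [0.49950459 0.02245308]
pad from tongue end [0.49944328 0.0219642 ]
pad from tongue end [0.49938184 0.02147423]
w 0.039672996646528166 -7.189456703789966
ring bottom->centre [0.49926352 0.02182671]
saddle ray [ 0.49651738 -0.01388275  0.0605    ]
```

```bash
python3 -m crank '[{"fingers":-0.7,"tx":0,"ty":-0.01,"tz":-0.2,"roll":0},{"fingers":-0.7,"tx":0,"ty":-0.02,"tz":-0.45,"roll":0},{"fingers":-0.7,"tx":0,"ty":-0.03,"tz":-0.7,"roll":0},{"fingers":-0.7,"tx":0,"ty":-0.03,"tz":-0.85,"roll":0},{"fingers":-0.7,"tx":0,"ty":-0.03,"tz":-0.9,"roll":0},{"fingers":-0.7,"tx":0,"ty":-0.03,"tz":-0.9,"roll":0},{"fingers":-0.7,"tx":0.04,"ty":-0.03,"tz":-0.9,"roll":0},{"fingers":-0.7,"tx":0.07,"ty":-0.03,"tz":-0.9,"roll":0}]' 45 && python3 - <<'E'
from h import *
go([.4903,-.0524,.0683],173)
grab('side','side2'); p=load('side2')[0]; cv2.imwrite('pics/side2c.png',cv2.resize(p[190:330,240:460,::-1],None,fx=3,fy=3))
E
```

```text
time: 12.45
tool_pos: [0.4892, -0.0526, 0.0683]
tool_rot: [-2.243, 1.571, 2.347]
contact_force: [-3.7, -0.5, 6.5]
opening: 0.0258
tool y dir deg -7.0 z dir [-0.123 -0.992 -0.   ] TX -0.001 TY 0.027 TZ -0.009 ROLL -0.004 q6 -0.14 t 12.45 F [-3.7 -0.5  6.5] op 0.0258
```

View pics/side2c.png

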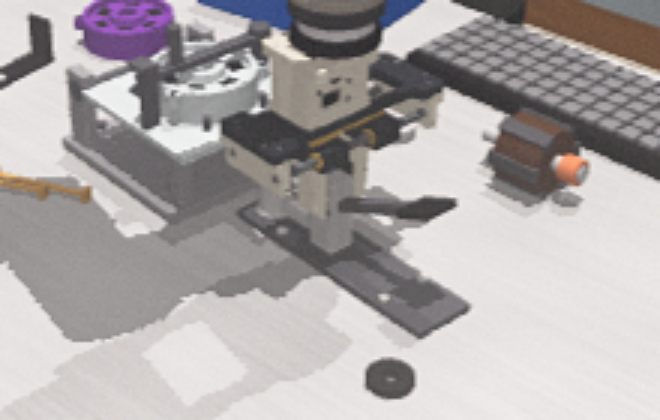

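```bash
python3 -m crank '[{"fingers":-0.3,"tx":0,"ty":0.0,"tz":0,"roll":0},{"fingers":0.0,"tx":0,"ty":0,"tz":0,"roll":0},{"fingers":0.1,"tx":0,"ty":0,"tz":0,"roll":0},{"fingers":0.1,"tx":-0.1,"ty":0,"tz":0,"roll":0},{"fingers":0.1,"tx":-0.6,"ty":0,"tz":0,"roll":0},{"fingers":0.1,"tx":-1.3,"ty":0,"tz":0,"roll":0},{"fingers":0.1,"tx":-2.0,"ty":0,"tz":0,"roll":0},{"fingers":0.1,"tx":-2.5,"ty":0,"tz":0,"roll":0}]' && python3 - <<'E'
from h import *
xh=np.array([.1219,.9925]); g=np.array([.4895,-.0526])
go([*(g-.111*xh),.168],173)
grab('wrist','w6'); X=cloud('w6'); x,y,z=np.moveaxis(X,-1,0)
with np.errstate(invalid='ignore'):
    b=X[(abs(z-.078)<.002)&(np.hypot(x-g[0],y-g[1])<.025)]; print('grip',len(b),cv2.minAreaRect((b[:,:2]*1000).astype(np.float32)))
    b=X[(abs(z-.008)<.003)&(y<.035)&(abs(x-.495)<.04)&(load('w6')[0].astype(int).sum(-1)<330)]; print('base',len(b),b.min(0),b.max(0))
cv2.imwrite('pics/w6c.png',load('w6')[0][:,:,::-1])
E
```

```text
time: 13.5
tool_pos: [0.4896, -0.0525, 0.1697]
tool_rot: [1.486, 1.569, -0.207]
contact_force: [0.2, -0.2, 0.6]
opening: 0.0505
tool y dir deg -7.0 z dir [-0.122 -0.993  0.   ] TX 0.043 TY -0.001 TZ 2.778 ROLL -0.001 q6 -0.14 t 13.50 F [ 0.2 -0.2  0.6] op 0.0505
grip 1599 ((490.0093688964844, -52.13077163696289), (27.71515464782715, 25.846460342407227), 83.69538879394531)
base 7356 [ 0.45500422 -0.1932545   0.00523698] [0.53018718 0.03481254 0.01090135]
```

View pics/w6c.png

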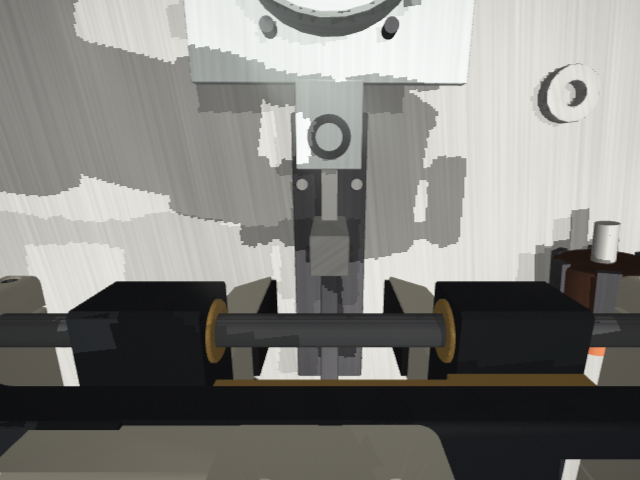

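```bash
python3 -m crank '[{"fingers":-1,"tx":0,"ty":0,"tz":0.6,"roll":0},{"fingers":-1,"tx":0,"ty":0.01,"tz":1.4,"roll":0},{"fingers":-1,"tx":0,"ty":0.01,"tz":2.2,"roll":0},{"fingers":-1,"tx":0,"ty":0.01,"tz":2.7,"roll":0},{"fingers":-1,"tx":0,"ty":0.01,"tz":2.78,"roll":0},{"fingers":-1,"tx":0.3,"ty":0.01,"tz":2.78,"roll":0},{"fingers":-1,"tx":0.5,"ty":0.01,"tz":2.78,"roll":0},{"fingers":-1,"tx":0.5,"ty":0.01,"tz":2.78,"roll":0}]' 15 && python3 - <<'E'
from h import *
xh=np.array([.1219,.9925]); g=np.array([.4900,-.0521])
go([*(g-.121*xh),.082],173)
for th in (.1,.2,.3,.42): # handle angle from up
    al=.42-th; go([*(g-(.006+.115*np.cos(al))*xh),.025+.057+.115*np.sin(al)],173)
E
```

```text
time: 14.55
tool_pos: [0.4756, -0.1618, 0.147]
tool_rot: [-2.009, 1.568, 2.582]
contact_force: [1.0, 0.5, 0.3]
opening: 0.0004
tool y dir deg -7.0 z dir [-0.121 -0.993 -0.001] TX 1.626 TY 0.026 TZ 0.259 ROLL 0.004 q6 -0.36 t 14.55 F [1.  0.5 0.3] op 0.0004
tool y dir deg -7.0 z dir [-0.121 -0.993 -0.001] TX 0.721 TY 0.025 TZ 0.113 ROLL 0.004 q6 -0.36 t 14.55 F [1.  0.5 0.3] op 0.0004
tool y dir deg -7.0 z dir [-0.121 -0.993 -0.001] TX 0.998 TY 0.025 TZ 0.190 ROLL 0.004 q6 -0.36 t 14.55 F [1.  0.5 0.3] op 0.0004
tool y dir deg -7.0 z dir [-0.121 -0.993 -0.001] TX 1.281 TY 0.026 TZ 0.238 ROLL 0.004 q6 -0.36 t 14.55 F [1.  0.5 0.3] op 0.0004
tool y dir deg -7.0 z dir [-0.121 -0.993 -0.001] TX 1.626 TY 0.026 TZ 0.259 ROLL 0.004 q6 -0.36 t 14.55 F [1.  0.5 0.3] op 0.0004
```

```bash
python3 -m crank '[{"fingers":-1,"tx":0.25,"ty":0.02,"tz":0,"roll":0},{"fingers":-1,"tx":0.45,"ty":0.02,"tz":0.03,"roll":0},{"fingers":-1,"tx":0.6,"ty":0.02,"tz":0.08,"roll":0},{"fingers":-1,"tx":0.75,"ty":0.02,"tz":0.12,"roll":0},{"fingers":-1,"tx":0.9,"ty":0.02,"tz":0.16,"roll":0},{"fingers":-1,"tx":1.05,"ty":0.02,"tz":0.20,"roll":0},{"fingers":-1,"tx":1.2,"ty":0.02,"tz":0.23,"roll":0},{"fingers":-1,"tx":1.3,"ty":0.02,"tz":0.24,"roll":0}]' && python3 -m crank '[{"fingers":-1,"tx":0.1,"ty":0,"tz":0,"roll":0},{"fingers":-1,"tx":0.2,"ty":0,"tz":0.01,"roll":0},{"fingers":-1,"tx":0.3,"ty":0,"tz":0.02,"roll":0},{"fingers":-1,"tx":0.36,"ty":0,"tz":0.02,"roll":0},{"fingers":-1,"tx":0.4,"ty":0,"tz":0.02,"roll":0},{"fingers":-1,"tx":0.42,"ty":0,"tz":0.02,"roll":0},{"fingers":-1,"tx":0.42,"ty":0,"tz":0.02,"roll":0},{"fingers":-1,"tx":0.42,"ty":0,"tz":0.02,"roll":0}]'
python3 - <<'E'
from h import *
xh=np.array([.1219,.9925]); g=np.array([.4900,-.0521]); go([*(g-.121*xh),.082],173)
grab('top','top2'); X=cloud('top2'); x,y,z=np.moveaxis(X,-1,0); d=(x-.5238)*xh[0]+(y-.2207)*xh[1]; e=-(x-.5238)*xh[1]+(y-.2207)*xh[0]
with np.errstate(invalid='ignore'):
    q=(d<-.175)&(d>-.217)&(abs(e)<.017)&(z>.06)&(z<.13); print('tongue z',np.median(z[q]),q.sum())
    q=(d<-.150)&(d>-.168)&(abs(e)<.07)&(z>.06)&(z<.13); print('plate -160 z',np.median(z[q]),q.sum())
E
```

```text
time: 15.55
tool_pos: [0.4759, -0.1736, 0.0965]
tool_rot: [0.707, 1.569, -0.986]
contact_force: [-2.4, -3.4, 8.4]
opening: 0.0001
time: 16.55
tool_pos: [0.476, -0.1748, 0.0814]
tool_rot: [0.786, 1.567, -0.907]
contact_force: [-6.3, -3.0, 21.5]
opening: -0.0002
tool y dir deg -7.0 z dir [-0.122 -0.993  0.003] TX -0.014 TY -0.027 TZ -0.062 ROLL -0.000 q6 -0.38 t 16.55 F [-6.3 -3.  21.5] op -0.0002
tongue z 0.09769370881776329 288
plate -160 z 0.09338625213627283 310
```

```bash
python3 -m crank '[{"fingers":-1,"tx":-0.15,"ty":0,"tz":0,"roll":0},{"fingers":-1,"tx":-0.3,"ty":0,"tz":-0.02,"roll":0},{"fingers":-1,"tx":-0.5,"ty":0,"tz":-0.04,"roll":0},{"fingers":-1,"tx":-0.7,"ty":0,"tz":-0.08,"roll":0},{"fingers":-1,"tx":-0.9,"ty":0,"tz":-0.13,"roll":0},{"fingers":-1,"tx":-1.1,"ty":0,"tz":-0.2,"roll":0},{"fingers":-1,"tx":-1.4,"ty":0,"tz":-0.26,"roll":0},{"fingers":-1,"tx":-1.8,"ty":0,"tz":-0.26,"roll":0}]' && python3 -m crank '[{"fingers":-1,"tx":0,"ty":0,"tz":0,"roll":0},{"fingers":-1,"tx":0,"ty":0,"tz":0,"roll":0},{"fingers":-1,"tx":0,"ty":0,"tz":0,"roll":0},{"fingers":-1,"tx":0,"ty":0,"tz":0,"roll":0},{"fingers":-1,"tx":0,"ty":0,"tz":0,"roll":0},{"fingers":-1,"tx":0,"ty":0,"tz":0,"roll":0},{"fingers":-1,"tx":0,"ty":0,"tz":0,"roll":0},{"fingers":-1,"tx":0,"ty":0,"tz":0,"roll":0}]'
python3 - <<'E'
from h import *
xh=np.array([.1219,.9925]); g=np.array([.4900,-.0521]); go([*(g-.121*xh),.082],173)
grab('wrist','w7'); grab('top','top3'); X=cloud('top3'); x,y,z=np.moveaxis(X,-1,0); d=(x-.5238)*xh[0]+(y-.2207)*xh[1]; e=-(x-.5238)*xh[1]+(y-.2207)*xh[0]
with np.errstate(invalid='ignore'):
    q=(d<-.175)&(d>-.217)&(abs(e)<.017)&(z>.06)&(z<.13); print('tongue z',np.median(z[q]),q.sum())
    for t in('w7','top3'):
        X=cloud(t); x,y,z=np.moveaxis(X,-1,0)
        b=X[(abs(z-.078)<.002)&(np.hypot(x-g[0],y-g[1])<.022)]; print('grip',len(b),cv2.minAreaRect((b[:,:2]*1000).astype(np.float32)))
cv2.imwrite('pics/w7c.png',load('w7')[0][:330,:,::-1])
E
```

```text
time: 17.6
tool_pos: [0.4763, -0.1624, 0.1513]
tool_rot: [-2.007, 1.569, 2.584]
contact_force: [0.3, -0.3, 0.0]
opening: 0.0003
time: 18.6
tool_pos: [0.4769, -0.1629, 0.1513]
tool_rot: [2.398, 1.571, 0.704]
contact_force: [0.0, 0.1, -0.3]
opening: 0.0003
tool y dir deg -7.0 z dir [-0.122 -0.993 -0.   ] TX 1.733 TY -0.012 TZ 0.235 ROLL -0.002 q6 -0.36 t 18.60 F [ 0.   0.1 -0.3] op 0.0003
tongue z 0.07877430926977347 281
grip 2801 ((489.97857666015625, -52.85588073730469), (27.871505737304688, 25.77499771118164), 83.23448181152344)
grip 93 ((488.8990173339844, -50.59464645385742), (23.952163696289062, 26.13125228881836), 82.18682861328125)
```

View pics/w7c.png

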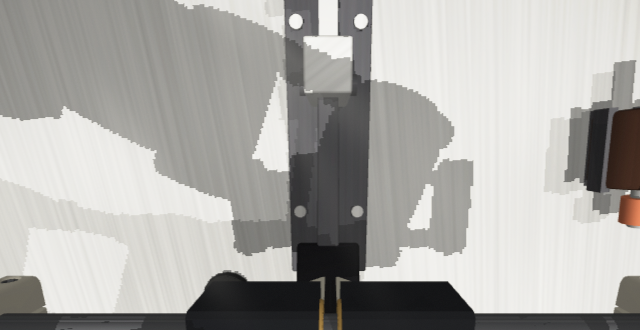

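```bash
python3 - <<'E'
from h import *
X=cloud('w7'); print('paddle pts',np.round(X[255:275:6,305:350:20].reshape(-1,3),4).tolist())
E
python3 -m crank '[{"fingers":-1,"tx":0.25,"ty":0,"tz":0,"roll":0},{"fingers":-1,"tx":0.5,"ty":-0.01,"tz":0,"roll":0},{"fingers":-1,"tx":0.7,"ty":-0.01,"tz":0.05,"roll":0},{"fingers":-1,"tx":0.85,"ty":-0.01,"tz":0.1,"roll":0},{"fingers":-1,"tx":1.0,"ty":-0.01,"tz":0.14,"roll":0},{"fingers":-1,"tx":1.15,"ty":-0.01,"tz":0.18,"roll":0},{"fingers":-1,"tx":1.3,"ty":-0.01,"tz":0.21,"roll":0},{"fingers":-1,"tx":1.4,"ty":-0.01,"tz":0.23,"roll":0}]' && python3 -m crank '[{"fingers":-1,"tx":0.1,"ty":0,"tz":0,"roll":0},{"fingers":-1,"tx":0.2,"ty":0,"tz":0.01,"roll":0},{"fingers":-1,"tx":0.3,"ty":0,"tz":0.02,"roll":0},{"fingers":-1,"tx":0.36,"ty":0,"tz":0.02,"roll":0},{"fingers":-1,"tx":0.4,"ty":0,"tz":0.02,"roll":0},{"fingers":-1,"tx":0.42,"ty":0,"tz":0.02,"roll":0},{"fingers":-1,"tx":0.42,"ty":0,"tz":0.02,"roll":0},{"fingers":-1,"tx":0.42,"ty":0,"tz":0.02,"roll":0}]'
python3 - <<'E'
from h import *
xh=np.array([.1219,.9925]); g=np.array([.4900,-.0521]); go([*(g-.121*xh),.082],173)
grab('side','side3'); grab('top','top4'); X=cloud('top4'); x,y,z=np.moveaxis(X,-1,0); d=(x-.5238)*xh[0]+(y-.2207)*xh[1]; e=-(x-.5238)*xh[1]+(y-.2207)*xh[0]
with np.errstate(invalid='ignore'):
    q=(d<-.175)&(d>-.217)&(abs(e)<.017)&(z>.06)&(z<.13); print('tongue z',np.median(z[q]),q.sum())
    k=X[(z>.155)&(z<.18)&(x>.42)&(x<.62)&(y>.1)&(y<.27)]; print('peg',k.mean(0))
p=load('side3')[0]; cv2.imwrite('pics/side3c.png',cv2.resize(p[170:350,230:470,::-1],None,fx=3,fy=3))
E
```

```text
paddle pts [[0.4665, -0.1482, 0.1001], [0.477, -0.15, 0.0986], [0.4877, -0.1515, 0.098], [0.4659, -0.1518, 0.0994], [0.4767, -0.1528, 0.1003], [0.4873, -0.1539, 0.1009], [0.4657, -0.1546, 0.1012], [0.4763, -0.156, 0.1009], [0.487, -0.1569, 0.1019], [0.4653, -0.1575, 0.1023], [0.4759, -0.1591, 0.1018], [0.4866, -0.16, 0.1028]]
time: 19.7
tool_pos: [0.4754, -0.1724, 0.0953]
tool_rot: [1.033, 1.57, -0.66]
contact_force: [-0.8, -1.0, 7.2]
opening: 0.0004
time: 20.7
tool_pos: [0.4754, -0.1736, 0.081]
tool_rot: [0.882, 1.568, -0.811]
contact_force: [-8.7, 0.3, 27.6]
opening: 0.0002
tool y dir deg -7.0 z dir [-0.122 -0.993  0.002] TX -0.024 TY -0.008 TZ -0.033 ROLL -0.000 q6 -0.38 t 20.70 F [-8.7  0.3 27.6] op 0.0002
tongue z 0.09809564596946907 287
peg [nan nan nan]<stdin>:6: RuntimeWarning: Mean of empty slice.
```

View pics/side3c.png

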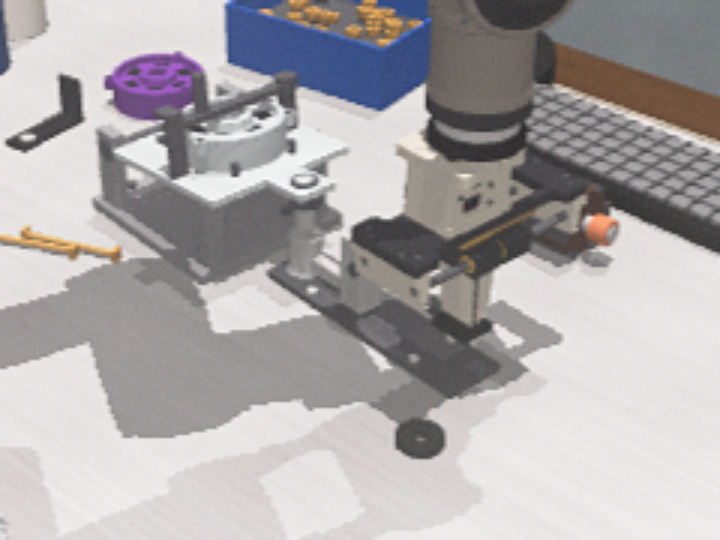

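```bash
python3 - <<'E'
from h import *
for t in('side3','top4'):
    X=cloud(t); x,y,z=np.moveaxis(X,-1,0)
    with np.errstate(invalid='ignore'):
        k=X[(z>.145)&(z<.19)&(x>.42)&(x<.55)&(y>.08)&(y<.2)]; print(t,len(k),np.median(k,0) if len(k) else '', k[:,2].max() if len(k) else '')
s=observe(); print(s['time'],s['contact_force'],s['tool_pos'])
E
```

```text
side3 92 [0.47485069 0.13347439 0.15045693] 0.1733212695048889
top4 0  
20.8 [-8.57652993  1.18149115 28.81493675] [ 0.47539057 -0.1735445   0.08101253]
```

```bash
python3 -c "
from cell import hand_in
print(hand_in())"
```

```text
the job is handed in; nothing more can be done
None
```

The job is done and handed in at about 20.8 s of the 61 s allowed. `hand_in` gives no verdict, so the results below are my own measurements.

- **Retaining arm:** I swung it by its peg to its stop, where it pushed back with about 15 N. A later top view put it within about 0.002 rad of closed, with its end in the catch.
- **Jack placement:** I carried it in just above the bench and set it down flat. The saddle was within about 1 mm of the lift pad's centre, and the jack moved less than 1 mm during the first pump.
- **First pump:** the handle reached its stop at about 21 N, well above the 8 N needed to hold it. The tongue rose about 19 mm. After release the paddle came back to about 103 mm and the tongue to about 78 mm, so both returned fully.
- **Second press:** I handed in with the handle still held on its stop at about 28 N. The tongue was at about 98 mm, raised on the jack alone.

**Checks that fell short:** the last top view gave no reading on the peg. The side view, from the visible face of the peg only, agreed with a closed arm to about 5 mm. I did not re-measure the bystander parts at the end, but the bolts, grommet, rotor and bracket looked undisturbed in the last side picture.

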